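# Set sprung tweezers to the gauge block

## Robot

A 7-joint arm with a two-finger parallel gripper is mounted at the origin on a cart in front of the work surface, level with it; the furniture and walls round the work are solid. World frame = base frame: x ahead of the robot, y to its left, z up, the work surface at z = 0. Lengths are in m, angles in rad, forces in N, time in s.
With the tool pointing down it reaches from about 0.4 to 0.85 m from the base axis. Payload 10.4 kg.
Tool frame: the origin (TCP) lies between the finger pads; the fingertips stand 17 mm ahead of it and the grasp point (between the pads) lies 2 mm behind it; z points along the fingers, y is the line along which they close (so a half turn about z gives the same grasp; the last joint's range is limited). The gripper opens to 85 mm and grips with 20 to 120 N. Pads are 22 mm wide; open, the fingers measure 114 mm over their backs; the gripper's body (76 mm by 85 mm) begins 54 mm behind the grasp point. The pads swing forward as they close: fully open they stand 13 mm farther back than shut.
Start: joints at [1.083, 0.332, -0.065, 1.46, 0.022, 1.35, -0.088], TCP at [0.28, -0.559, 0.248] pointing down, gripper open.
Joint ranges: [-2.6, 2.6], [-0.5, 2.12], [-1.47, 1.34], [0.16, 2.42], [-1.27, 4.41], [0.06, 2.06], [-2.6, 2.6]. Speed limits (rad/s): [2.22, 2.22, 2.79, 2.79, 3.14, 3.14, 3.14].

## Interface

Orientations are given as a unit quaternion [x, y, z, w].
In Python, from workcell import readout, imaging, manip gives the robot as it stands. The module is installed in compiled form; this text tells all that it offers.
- The arm moves only by the shell command python3 -m crank 'ROWS' [OPENING] [FORCE]. ROWS is JSON, a list of rows, each a list of 4 numbers: the shift along the tool's x, y, z as a fraction of full scale, then the turn about the tool's z as a fraction of full scale. In form: [[x, y, z, yaw], ...]. A call has 1 to 5 rows; each row is the pose to reach, as a shift and turn from the pose commanded when the call began, along the tool's axes at that moment; what a row does not reach only later rows make up. Full scale, the value 1, is 400 mm for a shift and 60 degrees for a turn. A row lasts 1/12 s, in which the tool goes at most 41.7 mm and 7.16 degrees, less where a joint would pass 70% of its speed; a pose out of reach is approached as far as the arm can. A call with a number of a shift or a turn outside -1 to 1 is refused whole. A call with a gripper value outside its range is refused whole. OPENING is the gripper command: -1 is shut, 1 is fully open, values between are in proportion, set as the call begins (- or left out, the last holds). The fingers move at their own pace and stop on an object; FORCE is the grip in N (left out, the last holds). Time passes only in rows, so rows that repeat a pose let the fingers close. It gives the time, the measured TCP pose, the force, the opening and the grip force at its end, in the units of the state.
- readout.get_obs(): the state, without advancing time (a new reading comes with each control period).
- imaging.camera(name): name is "scene" or "top" or "wrist"; returns a dict with "color" (480x640x3 uint8, red, green, blue), "fx", "fy", "cx", "cy" (pixels), "rvec" (rotation vector, rad) and "tvec" (3), from world to camera coordinates, as OpenCV has them. Camera axes: x right, y down, z forward; pixel columns grow to the right and rows downward; lengths in m; the calibration is good to about 2 mm. The wrist camera is an equidistant fisheye: a pixel r from the principal point sees the ray r / f radians off the axis. A picture is of the moment at which its call begins. There is no depth.
- manip.hand_in(): hands the job in; it is judged then, once.
The state is a dict: "clock": time; "joint_pos": joint angles; "joint_velocities": joint speeds; "tau": joint torques, N m; "position": TCP position; "ee_rot": TCP orientation; "ft_force": force on the tool from outside, world axes, zero at the start; "torque": the same for the moment, N m; "grip_width": opening from 0.0 (shut) to 1.0 (fully open); "grasp_force": force on a finger pad.
Only numpy, scipy, OpenCV 4.12 (cv2) and the standard library are available. Lean on these libraries where they do the work, as an engineer would, in place of code of your own. Each camera call takes 0.05 s, during which the arm holds its last target. There are 200 camera calls.

## Task

Pack the grooved gauge block (grooves up) and the round plug side by side into the open tray so that both sit flat on its floor, then let go of them. Then pick up the sprung tweezers and squeeze them until the tip gap matches the two grooves on top of the packed gauge block, with one tip above each groove, about a centimetre over the block and not touching it. Hold that gap steady there for two seconds and finish still holding it - do not put the tweezers down or let go - and leave the three loose parts lying among the work alone.

Things in the scene. Friction and masses are not known exactly. Their poses are not given: they have to be found in the camera images.
- tray: open plywood tray, fixed to the bench; outside 56 (x) x 120 (y) x 19 mm, inside 46 x 110 mm and 14 mm deep (walls and floor 5 mm); origin under its centre on the bench, y along its length
- gauge_mid (a point): centre (half-way up) of the loose aluminium gauge block, 40 (x) x 60 (y) x 40 (z) mm, 0.26 kg, standing grooves up; its z axis points up. Two grooves 4 mm wide and 4 mm deep run along its x over the whole top, their middles at y = +10 and y = -10 mm, so 20 mm apart. It fits the tray with its y along the tray's y and takes one end, the plug the other; either end will do (together 100 mm of the tray's 110)
- plug_mid (a point): centre (half-way up) of the loose round steel-grey plug, a standing cylinder 40 mm across and 40 mm high, 0.15 kg, its z axis up
- heel (a point): heel (joined end) of the sprung tweezers, the hinge axis of their two arms, half-way up. The tweezers lie on their side so that the arms open horizontally; 155 mm long, 24 mm high at grips and heel, 0.06 kg, loose; this point is 12 mm above their underside. Distances along them: heel to middle of grips 85 mm, heel to tips 150 mm
- grip_a (a point): middle of one finger grip, on that arm's blade (half-way up, 12 mm above the underside). Each grip is a ribbed black plate 40 mm long and 24 mm high; its outer face is 6 mm outside this point. Over their outer faces the grips measure 38 mm at rest and 23 mm when the tips match the grooves, where the two plates are parallel; a squeeze there takes about 8 N. The tips close 1.76 times as much as the grips
- grip_b (a point): the same on the other arm
- tip_a (a point): middle of the end of one tip (blade 3 mm wide and 6 mm high there), 12 mm above the underside of the tweezers. tip_a to tip_b is 46 mm at rest; 20 mm (17 to 23) is wanted
- tip_b (a point): the same on the other arm
- tweezer_arm (a joint): angle between the two arms: 0 open at rest, grows as they are squeezed, 0.171 when the tips are 20 mm apart, 0.27 at most; a spring opens them
- jet_packet: small open red and white card packet, about 68 x 97 x 27 mm, a bystander; origin under its centre
- vent_valve: dark mushroom-shaped valve, 45 mm across, 31 mm high, a bystander; origin under its centre
- capsule_b: beige round vacuum capsule with a stem and spring on top, 61 mm across, 61 mm high, a bystander; origin under its centre

How it is judged:
On the way, in this order (a step that is already met when the one before it is completed fails the run):
1. gauge block and plug are packed in the tray, flat on its floor, and let go (x of gauge_mid in the frame of tray between -0.006 and 0.006 m and y of gauge_mid in the frame of tray between -0.045 and 0.045 m and z of gauge_mid in the frame of tray between 0.022 and 0.0285 m and angle between each of gauge_mid, plug_mid's own z axis and vertical below 0.12 rad and x of plug_mid in the frame of tray between -0.006 and 0.006 m and y of plug_mid in the frame of tray between -0.045 and 0.045 m and z of plug_mid in the frame of tray between 0.022 and 0.0285 m and angle between the y axis of gauge_mid and the y axis of tray, either way round below 0.15 rad and contact force between the fingers and gauge below 0.3 N and contact force between the fingers and plug below 0.3 N), for 0.3 s.
2. the tweezers are lifted off the bench in the fingers (height (world z) of each of grip_a, grip_b above 0.03 m and contact force between the fingers and tweezers above 1 N), for 0.1 s.
3. the squeezed tips stand steadily above the two grooves of the packed block for 1.5 s (all of step 1 and ((y of tip_a in the frame of gauge_mid between 0.006 and 0.014 m and y of tip_b in the frame of gauge_mid between -0.014 and -0.006 m) or (y of tip_a in the frame of gauge_mid between -0.014 and -0.006 m and y of tip_b in the frame of gauge_mid between 0.006 and 0.014 m)) and x of tip_a in the frame of gauge_mid between -0.02 and 0.02 m and z of tip_a in the frame of gauge_mid between 0.021 and 0.04 m and x of tip_b in the frame of gauge_mid between -0.02 and 0.02 m and z of tip_b in the frame of gauge_mid between 0.021 and 0.04 m and distance between tip_a and tip_b between 0.017 and 0.023 m and contact force between the fingers and tweezers above 1 N and contact force between tweezers and gauge below 0.3 N and contact force between tweezers and plug below 0.3 N and contact force between tweezers and tray below 0.3 N and velocity of joint tweezer_arm between -0.06 and 0.06 rad/s and linear speed of tweezers below 0.02 m/s), for 1.5 s.
At the end, for the whole second after the job is handed in: Block and plug upright on the tray floor, block along the tray; tweezers held by the fingers, touching neither block, plug nor tray; tip middles 17 to 23 mm apart, each within 4 mm sideways of its groove, within 20 mm of the block middle along it, 1 to 20 mm above the top; steady (all of step 3); the arm keeps its last pose, push and grip.
It fails at once if a loose bystander is moved more than 3 cm (distance of any of jet_packet, vent_valve, capsule_b from where it was at the start of the episode above 0.03 m).
It also fails if it takes over 72 s, if anything falls off the work surface, if the arm or the gripper's body presses on something with over 40 N, if the wrist force passes 120 N, or if a joint passes its speed limit or range.

## Working session

There is one attempt and no reset: what is moved stays moved. The work goes in short steps, Python scripts to look and compute and a shell command to move; the robot and the scene stay as the last step left them, time stands still between calls to the robot, and variables do not carry over. Pictures are saved under pics/ and viewed, at most 10 in all, crops included, and the job is handed in when it is done.

```bash
mkdir -p pics; cat > h.py <<'E'
import numpy as np, cv2, json
from workcell import readout, imaging, manip
def grab(name, fn=None):
    d=imaging.camera(name)
    if fn: cv2.imwrite('pics/'+fn, d['color'][:,:,::-1])
    c={k:np.array(d[k]).tolist() for k in('fx','fy','cx','cy','rvec','tvec')}
    json.dump(c,open(f'pics/{(fn or name)}.json','w'))
    return d
def px(fn,u,v,z):
    d=json.load(open(f'pics/{fn}.json'))
    R=cv2.Rodrigues(np.array(d['rvec'],float).ravel())[0]; t=np.array(d['tvec'],float).ravel()
    x=(u-d['cx'])/d['fx']; y=(v-d['cy'])/d['fy']
    if 'wrist' in fn or 'w' == fn[0]:
        r=np.hypot(x,y); ray=np.array([x/r*np.sin(r),y/r*np.sin(r),np.cos(r)]) if r>1e-9 else np.array([0,0,1.])
    else: ray=np.array([x,y,1.])
    o=-R.T@t; w=R.T@ray
    return o+w*(z-o[2])/w[2]
E
python3 - <<'E'
from h import *
for n in('scene','top','wrist'):
    d=grab(n,n+'0.png'); 
    R=cv2.Rodrigues(np.array(d['rvec'],float).ravel())[0]
    print(n,d['fx'],d['cx'],d['cy'],(-R.T@np.array(d['tvec']).ravel()).round(3),R.round(2).tolist())
o=readout.get_obs(); print({k:np.round(v,3).tolist() for k,v in o.items()})
E
```

```text
scene 520.6229095919191 318.0333580333819 238.0976277930772 [-0.127  0.606  0.516] [[-0.58, -0.82, -0.01], [-0.4, 0.3, -0.86], [0.71, -0.49, -0.5]]
top 454.3015082431355 311.98543879229413 236.4074964887516 [0.455 0.145 0.888] [[0.01, -1.0, -0.03], [-1.0, -0.01, -0.1], [0.1, 0.03, -0.99]]
wrist 371.64829954431775 315.8933005869963 233.19197025427948 [ 0.344 -0.526  0.373] [[0.45, -0.89, -0.0], [-0.86, -0.43, 0.29], [-0.26, -0.13, -0.96]]
{'clock': 0.15, 'joint_pos': [1.083, 0.333, -0.065, 1.461, 0.022, 1.35, -0.088], 'joint_velocities': [0.0, -0.003, 0.0, -0.004, 0.002, -0.0, 0.001], 'tau': [0.002, -62.583, 0.05, -39.185, 0.016, 0.008, -0.0], 'position': [0.28, -0.558, 0.248], 'ee_rot': [0.973, 0.23, -0.0, -0.001], 'ft_force': [0.303, -0.498, -0.416], 'torque': [-0.033, -0.063, 0.013], 'grasp_force': 0.0, 'grip_width': 1.001}
```

View pics/top0.png

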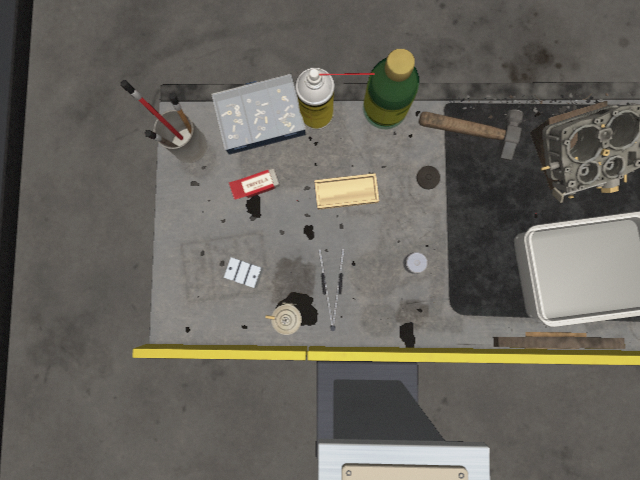

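View pics/scene0.png

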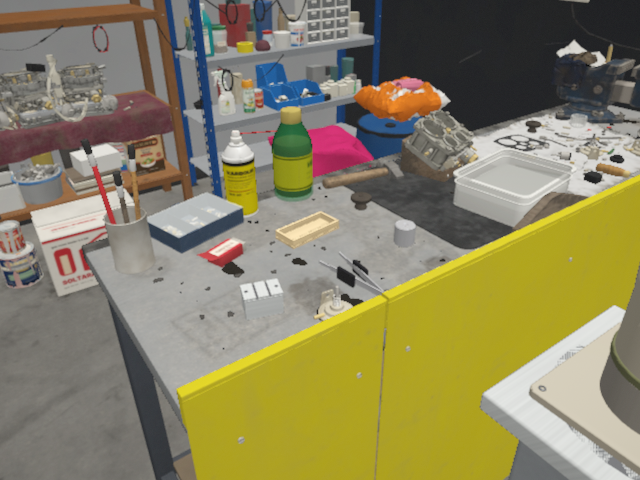

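The top view shows the block at (243,272), the plug at (416,263), the tray at (347,190), and the tweezers with heel at (333,326) and tips near (321/343,250). The bystanders are the packet (254,184), the capsule (286,319) and the valve (428,177). I'll enlarge this area.

```bash
python3 - <<'E'
import cv2
i=cv2.imread('pics/top0.png')[165:340,215:445]
cv2.imwrite('pics/c1.png',cv2.resize(i,None,fx=3.4,fy=3.4,interpolation=cv2.INTER_CUBIC))
E
```

```text
(no output)
```

View pics/c1.png

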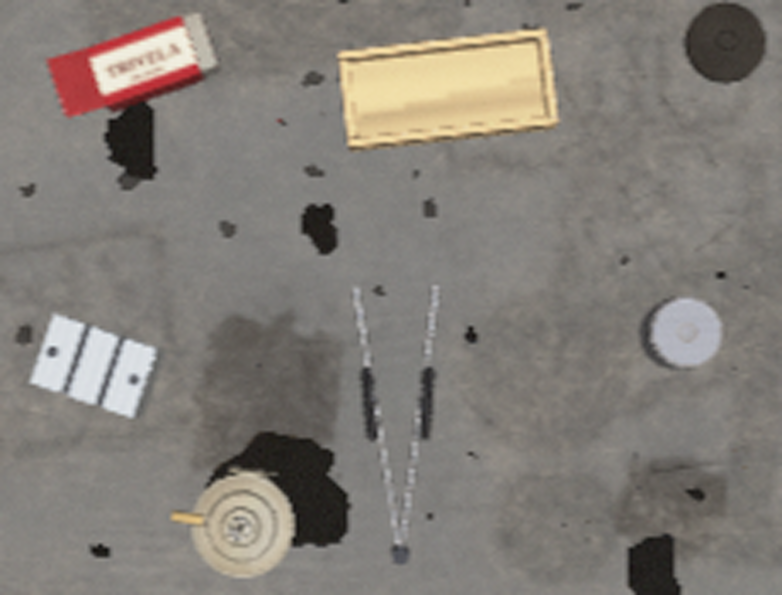

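The crop gives: block corners (55,313),(160,347),(137,418),(29,383); plug top centre (685,333); tray rim corners (338,52),(547,28),(558,126),(350,148); heel (400,552); tips (356,288),(435,287).

```bash
cat > m1.py <<'E'
from h import *
def P(l,z): return np.array([px('top0.png',214.65+u/3.4,164.65+v/3.4,z)[:2] for u,v in l])
def rect(p,n):
    print(n,'c',p.mean(0).round(4),'sides',[round(np.linalg.norm(p[i]-p[(i+1)%4]),4) for i in range(4)],
      'angle of first+third side',[round(np.degrees(np.arctan2(*(b-a)[::-1])),1) for a,b in((p[0],p[1]),(p[3],p[2]))])
rect(P([(55,313),(160,347),(137,418),(29,383)],.04),'block')
rect(P([(338,52),(547,28),(558,126),(350,148)],.019),'tray')
print('plug',P([(685,333)],.04), 'w',P([(649,333),(721,333)],.04))
t=P([(400,552),(356,288),(435,287)],.013); print('heel,tips',t.round(4),np.linalg.norm(t[1]-t[2]),np.linalg.norm(t[1:].mean(0)-t[0]))
g=P([(369,403),(428,403)],.022); print('grips',g.round(4),np.linalg.norm(g[0]-g[1]))
a=t[1:].mean(0)-t[0];print('tw ang',np.degrees(np.arctan2(a[1],a[0])))
print('capsule',P([(242,525)],.04),'valve',P([(725,42)],.03),'packet',P([(130,63)],.027))
o=readout.get_obs(); from scipy.spatial.transform import Rotation as R
print(R.from_quat(o['ee_rot']).as_matrix().round(3).tolist())
E
python3 m1.py
```

```text
block c [0.4697 0.3013] sides [np.float64(0.0614), np.float64(0.0407), np.float64(0.0629), np.float64(0.0409)] angle of first+third side [np.float64(-107.3), np.float64(-107.2)]
tray c [0.629  0.1069] sides [np.float64(0.12), np.float64(0.0569), np.float64(0.1186), np.float64(0.056)] angle of first+third side [np.float64(-83.2), np.float64(-83.7)]
plug [[ 0.48993768 -0.02129307]] w [[ 0.48978211 -0.00179997]
 [ 0.49009302 -0.04075777]]
heel,tips [[0.3677 0.1329]
 [0.5151 0.1585]
 [0.516  0.1138]] 0.044761375754721236 0.14782471768083733
grips [[0.4503 0.1507]
 [0.4506 0.1178]] 0.03284112449999903
tw ang 1.2757259907156364
capsule [[0.38382572 0.21903555]] valve [[ 0.65359543 -0.04761218]] packet [[0.64147617 0.28788289]]
[[0.894, 0.448, -0.0], [0.448, -0.894, 0.001], [-0.0, -0.001, -1.0]]
```

```bash
cat > go.py <<'E'
import sys; from h import *
from scipy.spatial.transform import Rotation as R
# usage: go.py x y z toolYangle ; prints total shift/turn in row units
x,y,z,a=map(float,sys.argv[1:5]); o=readout.get_obs()
M=R.from_quat(o['ee_rot']).as_matrix(); p=np.array(o['position'])
s=M.T@(np.array([x,y,z])-p)/.4
cur=np.degrees(np.arctan2(M[1,1],M[0,1])); d=(a-cur+90)%180-90
print('t',round(o['clock'],2),'pos',p.round(4),'tooly',round(cur,2),'tilt',M[:,2].round(3),'rows xyz',s.round(4),'yaw',round(-d/60,4),'n',round(np.linalg.norm(s)*400/41.7,1),'j',np.round(o['joint_pos'],2),'w',round(o['grip_width'],3),'gf',round(o['grasp_force'],2),'f',np.round(o['ft_force'],1))
E
python3 go.py 0.49 -0.021 0.248 6.6
```

```text
t 0.15 pos [ 0.2801 -0.5584  0.2477] tooly -63.37 tilt [-0.     0.001 -1.   ] rows xyz [ 1.0715e+00 -9.6570e-01  3.0000e-04] yaw -1.1661 n 13.8 j [ 1.08  0.33 -0.06  1.46  0.02  1.35 -0.09] w 1.001 gf 0.0 f [ 0.3 -0.5 -0.4]
```

```bash
python3 -m crank '[[0.07,-0.065,0,-0.1],[0.14,-0.13,0,-0.2],[0.215,-0.195,0,-0.3],[0.29,-0.26,0,-0.4],[0.36,-0.325,0,-0.5]]' 1 40; python3 go.py 0.49 -0.021 0.20 6.6
```

```text
clock: 0.57
position: [0.3511, -0.3759, 0.2481]
ee_rot: [0.879, 0.477, -0.0, -0.0]
ft_force: [0.3, -0.9, -0.2]
grip_width: 0.999
grasp_force: 0.0
t 0.57 pos [ 0.3511 -0.3759  0.2481] tooly -33.06 tilt [-0.  0. -1.] rows xyz [ 0.933  -0.1929  0.1202] yaw -0.661 n 9.2 j [ 0.96  0.1  -0.24  1.74  0.03  1.3   0.13] w 0.999 gf 0.0 f [ 0.3 -0.9 -0.2]
```

```bash
python3 -m crank '[[0.09,-0.02,0.01,-0.1],[0.19,-0.04,0.02,-0.2],[0.29,-0.06,0.03,-0.3],[0.39,-0.08,0.04,-0.4],[0.48,-0.1,0.06,-0.5]]'; python3 go.py 0.49 -0.021 0.15 6.6
```

```text
clock: 0.98
position: [0.4236, -0.1933, 0.2247]
ee_rot: [0.726, 0.688, 0.0, 0.001]
ft_force: [1.4, -0.3, 1.0]
grip_width: 1.001
grasp_force: 0.0
t 0.98 pos [ 0.4236 -0.1933  0.2247] tooly -3.03 tilt [ 0.001 -0.001 -1.   ] rows xyz [0.439  0.1428 0.1867] yaw -0.1605 n 4.8 j [ 0.77  0.02 -0.44  1.88  0.01  1.25  0.27] w 1.001 gf 0.0 f [ 1.4 -0.3  1. ]
```

```bash
python3 -m crank '[[0.09,0.03,0.035,-0.04],[0.18,0.06,0.07,-0.08],[0.27,0.09,0.11,-0.12],[0.36,0.12,0.15,-0.16],[0.439,0.143,0.187,-0.16]]'; python3 -c "
from h import *
grab('wrist','w1.png')"; python3 go.py 0.49 -0.021 0.034 6.6
```

```text
clock: 1.4
position: [0.4907, -0.0212, 0.1488]
ee_rot: [0.666, 0.746, 0.0, 0.0]
ft_force: [1.8, -0.5, -0.5]
grip_width: 0.997
grasp_force: 0.0
t 1.45 pos [ 0.4907 -0.0147  0.1465] tooly 6.68 tilt [-0.001  0.004 -1.   ] rows xyz [-0.0165 -0.0032  0.2812] yaw 0.0013 n 2.7 j [ 0.52  0.18 -0.63  1.9   0.11  1.1  -0.03] w 0.997 gf 0.0 f [-2.8  6.1 -1.7]
```

View pics/w1.png

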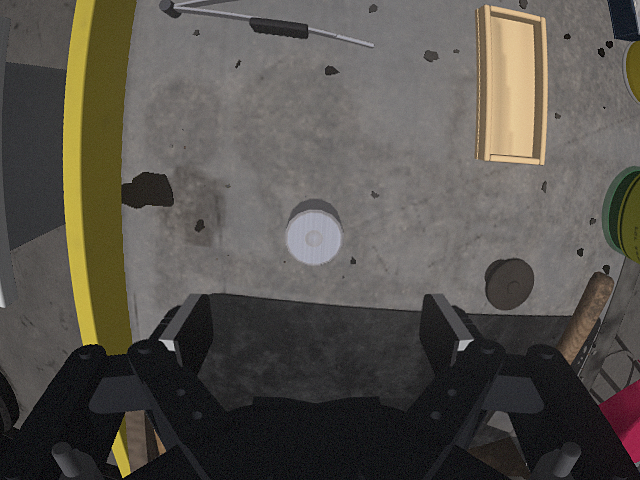

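The wrist view shows the plug's top centre at (314,237) and the tray rim corners at about (487,6),(546,17),(544,164),(477,157).

```bash
python3 - <<'E'
from h import *
print(px('w1.png',314,237,.04), px('w1.png',287,237,.04)-px('w1.png',342,237,.04))
t=np.array([px('w1.png',u,v,.019) for u,v in((487,6),(546,17),(544,164),(477,157))]);print(t.round(3).tolist(),t.mean(0))
E
python3 go.py 0.49 -0.021 0.034 6.6; python3 -m crank '[[0,0,0,0]]'; python3 go.py 0.49 -0.021 0.034 6.6
```

```text
[ 0.48853221 -0.02178035  0.04      ] [-0.0361709  -0.00404734  0.        ]
[[0.595, 0.161, 0.019], [0.649, 0.169, 0.019], [0.662, 0.051, 0.019], [0.601, 0.045, 0.019]] [0.62663394 0.10678051 0.019     ]
t 1.45 pos [ 0.4907 -0.0147  0.1465] tooly 6.68 tilt [-0.001  0.004 -1.   ] rows xyz [-0.0165 -0.0032  0.2812] yaw 0.0013 n 2.7 j [ 0.52  0.18 -0.63  1.9   0.11  1.1  -0.03] w 0.997 gf 0.0 f [-2.8  6.1 -1.7]
clock: 1.53
position: [0.4899, -0.0199, 0.1481]
ee_rot: [0.665, 0.747, -0.0, -0.001]
ft_force: [-0.6, -0.0, 0.3]
grip_width: 1.003
grasp_force: 0.0
t 1.53 pos [ 0.4899 -0.0199  0.1481] tooly 6.58 tilt [-0.002  0.002 -1.   ] rows xyz [-0.0035  0.0006  0.2851] yaw -0.0003 n 2.7 j [ 0.53  0.18 -0.62  1.9   0.11  1.1  -0.03] w 1.003 gf 0.0 f [-0.6 -0.   0.3]
```

```bash
python3 -m crank '[[0,0,0.08,0],[0,0,0.16,0],[0,0,0.23,0],[0,0,0.28,0],[0,0,0.29,0]]' && python3 -m crank '[[0,0,0,0],[0,0,0,0],[0,0,0,0],[0,0,0,0],[0,0,0,0]]' -1 30; python3 -m crank '[[0,0,0,0],[0,0,0,0],[0,0,0,0]]'; python3 go.py 0.49 -0.021 0.034 6.6
```

```text
clock: 1.95
position: [0.4879, -0.0248, 0.0305]
ee_rot: [0.668, 0.744, -0.002, -0.002]
ft_force: [-1.0, 0.5, 0.5]
grip_width: 0.999
grasp_force: 0.0
clock: 2.37
position: [0.4912, -0.024, 0.0351]
ee_rot: [0.668, 0.744, 0.0, 0.001]
ft_force: [-2.1, -0.4, 7.9]
grip_width: 0.457
grasp_force: 29.6
clock: 2.62
position: [0.4912, -0.024, 0.0351]
ee_rot: [0.668, 0.744, 0.0, 0.001]
ft_force: [-2.4, -0.7, 6.6]
grip_width: 0.448
grasp_force: 29.6
t 2.62 pos [ 0.4912 -0.024   0.0351] tooly 6.21 tilt [ 0.002 -0.001 -1.   ] rows xyz [ 0.0078 -0.0022  0.0028] yaw -0.0064 n 0.1 j [ 0.48  0.34 -0.58  1.99  0.25  0.87 -0.13] w 0.448 gf 29.63 f [-2.4 -0.7  6.6]
```

```bash
python3 -m crank '[[0,0,-0.05,0],[0,0,-0.12,0],[0,0,-0.19,0],[0,0,-0.23,0],[0,0,-0.23,0]]'; python3 go.py 0.632 0.073 0.12 6.6
```

```text
clock: 3.03
position: [0.4926, -0.0237, 0.1299]
ee_rot: [0.668, 0.744, 0.002, 0.003]
ft_force: [0.2, -0.5, -0.1]
grip_width: 0.452
grasp_force: 31.4
t 3.03 pos [ 0.4926 -0.0237  0.1299] tooly 6.23 tilt [ 0.007 -0.002 -1.   ] rows xyz [0.2025 0.3726 0.0268] yaw -0.0061 n 4.1 j [ 0.53  0.2  -0.62  1.92  0.14  1.05 -0.04] w 0.452 gf 31.38 f [ 0.2 -0.5 -0.1]
```

```bash
python3 -m crank '[[0.04,0.08,0.005,0],[0.09,0.17,0.01,0],[0.14,0.26,0.02,0],[0.18,0.34,0.027,0],[0.2,0.373,0.027,0]]';python3 -m crank '[[0,0,0,0],[0,0,0,0],[0,0,0,0]]'; python3 go.py 0.632 0.073 0.12 6.6;  python3 -c "
from h import *
grab('wrist','w2.png')
i=cv2.imread('pics/w2.png')[90:390,120:520]; cv2.imwrite('pics/w2c.png',cv2.resize(i,None,fx=2,fy=2,interpolation=cv2.INTER_CUBIC))"
```

```text
clock: 3.45
position: [0.6319, 0.0752, 0.1133]
ee_rot: [0.667, 0.745, 0.001, -0.001]
ft_force: [-0.2, -0.1, -0.8]
grip_width: 0.456
grasp_force: 31.4
clock: 3.7
position: [0.6292, 0.0713, 0.1142]
ee_rot: [0.668, 0.744, -0.001, -0.0]
ft_force: [-1.0, -0.3, -1.1]
grip_width: 0.453
grasp_force: 31.4
t 3.7 pos [0.6292 0.0713 0.1142] tooly 6.21 tilt [-0.001 -0.001 -1.   ] rows xyz [ 0.0034  0.0074 -0.0145] yaw -0.0065 n 0.2 j [ 0.27  0.53 -0.6   1.56  0.32  1.15 -0.29] w 0.453 gf 31.4 f [-1.  -0.3 -1.1]
```

View pics/w2c.png

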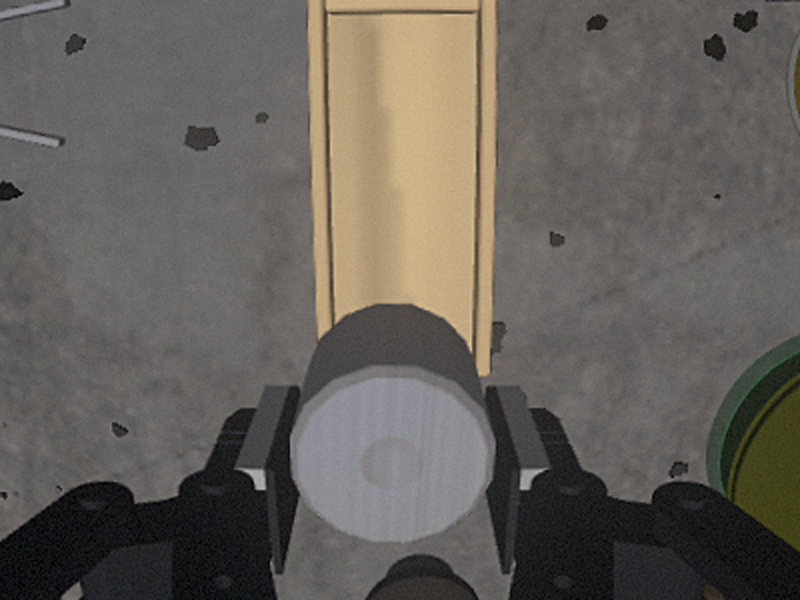

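The plug is held, with its top centre at crop (393,455). The tray's far inner floor corners are at (328,14) and (476,12), its outer right rim runs (497,0)-(490,375), and its outer left rim runs (309,0)-(318,340).

```bash
python3 - <<'E'
from h import *
f=lambda u,v,z: px('w2.png',119.75+u/2,89.75+v/2,z)
print('plug top',f(393,455,.119), 'dia',f(292,455,.119)-f(494,455,.119))
c=[f(328,14,.005),f(476,12,.005)]; print('floor far',c,np.linalg.norm(c[0]-c[1]))
l=[f(309,5,.019),f(318,340,.019)]; r=[f(497,5,.019),f(490,375,.019)]
fl=[f(328,14,.005),f(334,320,.005)]; fr=[f(476,12,.005),f(474,350,.005)]
for n,a in(('l',l),('r',r),('fl',fl),('fr',fr)): d=a[0]-a[1]; print(n,np.array(a).round(4).tolist(),np.degrees(np.arctan2(d[1],d[0])))
ym=np.mean(c,0)
for A,B in((l,r),(fl,fr)):
    # line centre offset at y=.107
    xs=[p[0][0]+(p[1][0]-p[0][0])*(0.107-p[0][1])/(p[1][1]-p[0][1]) for p in(A,B)]; print('x at y=.107',xs,np.mean(xs))
print('far inner mid',ym,'-> centre', ym[:2]-.055*np.array([-.1135,.9935]))
E
```

```text
plug top [0.62792484 0.07498276 0.119     ] dia [-0.03748718 -0.00406676  0.        ]
floor far [array([0.59854371, 0.15901311, 0.005     ]), array([0.64416579, 0.16473842, 0.005     ])] 0.045979923825874625
l [[0.594, 0.1603, 0.019], [0.6058, 0.0573, 0.019]] 96.5473824602253
r [[0.6487, 0.1664, 0.019], [0.6623, 0.0511, 0.019]] 96.72037081512245
fl [[0.5985, 0.159, 0.005], [0.6097, 0.0596, 0.005]] 96.41567876205814
fr [[0.6442, 0.1647, 0.005], [0.658, 0.0539, 0.005]] 97.10867039302019
x at y=.107 [np.float64(0.6001239902521044), np.float64(0.6556661949383766)] 0.6278950925952405
x at y=.107 [np.float64(0.6043923283911878), np.float64(0.6513663645326573)] 0.6278793464619226
far inner mid [0.62135475 0.16187577 0.005     ] -> centre [0.62759725 0.10723327]
```

```bash
python3 go.py 0.6325 0.0717 0.07 6.6; python3 -m crank '[[0.001,0.009,0.03,-0.006],[0.001,0.009,0.07,-0.006],[0.001,0.009,0.11,-0.006],[0.001,0.009,0.11,-0.006],[0.001,0.009,0.11,-0.006]]';  python3 go.py 0.6325 0.0717 0.041 6.6
```

```text
t 3.75 pos [0.6292 0.0709 0.1145] tooly 6.18 tilt [-0.001 -0.001 -1.   ] rows xyz [0.0011 0.0084 0.1113] yaw -0.007 n 1.1 j [ 0.27  0.52 -0.6   1.56  0.32  1.15 -0.29] w 0.449 gf 31.4 f [ 0.1 -0.7 -1.8]
clock: 4.17
position: [0.6326, 0.072, 0.0698]
ee_rot: [0.665, 0.746, -0.001, -0.001]
ft_force: [-0.4, 0.7, -1.0]
grip_width: 0.453
grasp_force: 31.4
t 4.17 pos [0.6326 0.072  0.0698] tooly 6.57 tilt [-0.002 -0.001 -1.   ] rows xyz [-0.0008 -0.0003  0.072 ] yaw -0.0006 n 0.7 j [ 0.25  0.58 -0.58  1.59  0.35  1.08 -0.31] w 0.453 gf 31.35 f [-0.4  0.7 -1. ]
```

```bash
python3 -m crank '[[0,0,0.02,0],[0,0,0.04,0],[0,0,0.06,0],[0,0,0.07,0],[0,0,0.07,0]]'; python3 go.py 0.6325 0.0717 0.041 6.6
```

```text
clock: 4.58
position: [0.6327, 0.0727, 0.0414]
ee_rot: [0.665, 0.747, -0.001, -0.001]
ft_force: [-0.3, -0.6, -2.0]
grip_width: 0.456
grasp_force: 31.4
t 4.58 pos [0.6327 0.0727 0.0414] tooly 6.6 tilt [-0.002 -0.    -1.   ] rows xyz [-0.0023 -0.0008  0.001 ] yaw -0.0001 n 0.0 j [ 0.24  0.61 -0.57  1.6   0.37  1.04 -0.32] w 0.456 gf 31.39 f [-0.3 -0.6 -2. ]
```

```bash
python3 -m crank '[[0,0,0.003,0],[0,0,0.006,0],[0,0,0.006,0]]'; python3 -m crank '[[0,0,0,0],[0,0,0,0],[0,0,0,0]]' 0.5;  python3 -m crank '[[0,0,-0.06,0],[0,0,-0.14,0],[0,0,-0.22,0],[0,0,-0.25,0]]'; python3 -c "
from h import *
d=grab('top','top2.png')
grab('wrist','w3.png')
"; python3 go.py 0.47 0.301 0.14 -17.2
```

```text
clock: 4.83
position: [0.6336, 0.0729, 0.0404]
ee_rot: [0.665, 0.747, 0.0, 0.0]
ft_force: [0.2, 0.2, -1.9]
grip_width: 0.452
grasp_force: 31.4
clock: 5.08
position: [0.6337, 0.0729, 0.0407]
ee_rot: [0.665, 0.747, 0.0, 0.0]
ft_force: [-0.0, -0.6, 0.5]
grip_width: 0.751
grasp_force: 0.0
clock: 5.42
position: [0.6352, 0.0735, 0.1453]
ee_rot: [0.665, 0.747, 0.002, 0.002]
ft_force: [0.9, -0.2, 1.1]
grip_width: 0.752
grasp_force: 0.0
t 5.52 pos [0.6351 0.0733 0.1436] tooly 6.59 tilt [ 0.005  0.    -1.   ] rows xyz [ 0.6128 -0.3447  0.0069] yaw 0.3964 n 6.7 j [ 0.27  0.51 -0.61  1.53  0.3   1.2  -0.28] w 0.748 gf 0.0 f [-0.2  0.5  0.2]
```

View pics/w3.png

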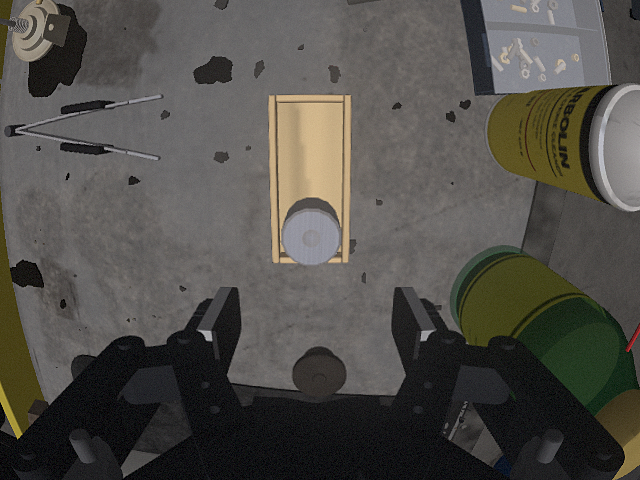

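The plug stands in the tray's near end, with its top centre at (311,236). Next is the block.

```bash
python3 -c "
from h import *
print(px('w3.png',311,236,.045), px('w3.png',311,236,.059))"; python3 -m crank '[[0.08,-0.045,0,0.06],[0.17,-0.095,0,0.14],[0.26,-0.145,0,0.22],[0.35,-0.195,0,0.3],[0.43,-0.24,0,0.38]]'; python3 go.py 0.47 0.301 0.14 -17.2
```

```text
[0.63211444 0.07584001 0.045     ] [0.63170454 0.08013948 0.059     ]
clock: 5.93
position: [0.516, 0.2343, 0.1391]
ee_rot: [0.801, 0.599, -0.001, -0.0]
ft_force: [0.8, 0.7, -0.5]
grip_width: 0.753
grasp_force: 0.0
t 5.93 pos [0.516  0.2343 0.1391] tooly -16.4 tilt [-0.002 -0.    -1.   ] rows xyz [ 0.1275 -0.1574 -0.0022] yaw 0.0133 n 1.9 j [ 0.03  0.36 -0.64  1.72  0.24  1.14 -0.97] w 0.753 gf 0.0 f [ 0.8  0.7 -0.5]
```

```bash
python3 -m crank '[[0.06,-0.08,0,0.013],[0.12,-0.15,0,0.013],[0.127,-0.157,0,0.013],[0.127,-0.157,0,0.013],[0.127,-0.157,0,0.013]]' 0.7; python3 -c "
from h import *
grab('wrist','w4.png')
i=cv2.imread('pics/w4.png')[130:330,190:430]; cv2.imwrite('pics/w4c.png',cv2.resize(i,None,fx=3,fy=3,interpolation=cv2.INTER_CUBIC))"; python3 go.py 0.47 0.301 0.034 -17.2
```

```text
clock: 6.35
position: [0.4722, 0.2983, 0.1393]
ee_rot: [0.804, 0.595, -0.001, 0.0]
ft_force: [1.1, -0.1, 0.2]
grip_width: 0.851
grasp_force: 0.0
t 6.4 pos [0.4728 0.2975 0.1394] tooly -17.07 tilt [-0.001 -0.001 -1.   ] rows xyz [ 0.0066 -0.0092  0.2636] yaw 0.0022 n 2.5 j [-0.08  0.35 -0.67  1.74  0.24  1.13 -1.12] w 0.847 gf 0.0 f [-0.4  0.2 -0.2]
```

View pics/w4c.png

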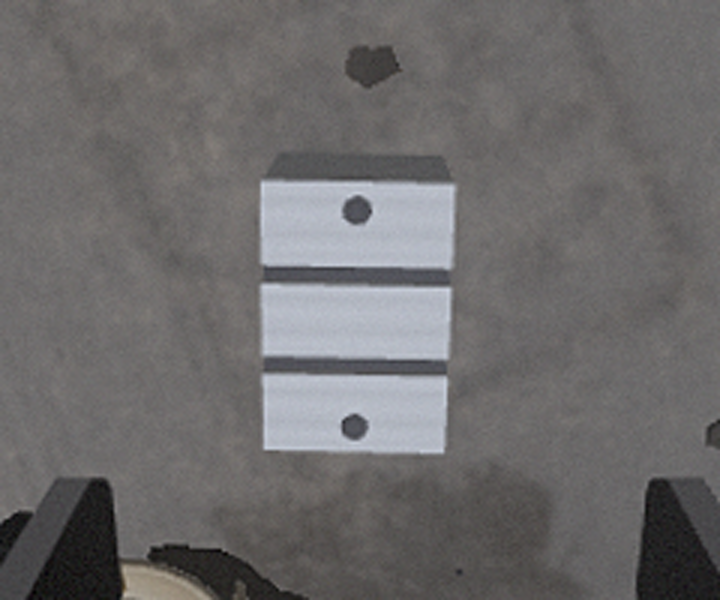

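The block top's corners in the crop are (260,181),(455,183),(444,454),(264,451), and the pads straddle it.

```bash
python3 - <<'E'
from h import *
p=np.array([px('w4.png',189.8+u/3,129.8+v/3,.04)[:2] for u,v in((260,181),(455,183),(444,454),(264,451))])
print(p.mean(0),[np.linalg.norm(p[i]-p[i-1]).round(4) for i in range(4)])
for a,b in((0,1),(3,2),(0,3),(1,2)): d=p[b]-p[a]; print(np.degrees(np.arctan2(d[1],d[0])).round(1))
E
```

```text
[0.46743462 0.30176447] [np.float64(0.0602), np.float64(0.04), np.float64(0.0604), np.float64(0.0398)]
-17.7
-17.9
-107.9
-108.2
```

```bash
python3 go.py 0.468 0.3015 0.033 -17.8; python3 -m crank '[[0.007,-0.014,0.06,0.012],[0.007,-0.014,0.14,0.012],[0.007,-0.014,0.22,0.012],[0.007,-0.014,0.265,0.012],[0.007,-0.014,0.265,0.012]]' && python3 -m crank '[[0,0,0,0],[0,0,0,0],[0,0,0,0],[0,0,0,0],[0,0,0,0]]' -1 40;python3 -m crank '[[0,0,0,0],[0,0,0,0],[0,0,0,0]]' ; python3 go.py 0.468 0.3015 0.12 -17.8
```

```text
t 6.4 pos [0.4728 0.2975 0.1394] tooly -17.07 tilt [-0.001 -0.001 -1.   ] rows xyz [ 0.0063 -0.0144  0.2661] yaw 0.0122 n 2.6 j [-0.08  0.35 -0.67  1.74  0.24  1.13 -1.12] w 0.847 gf 0.0 f [-0.4  0.2 -0.2]
clock: 6.82
position: [0.4664, 0.2998, 0.0298]
ee_rot: [0.808, 0.589, -0.004, -0.0]
ft_force: [-0.5, -0.8, -0.5]
grip_width: 0.853
grasp_force: 0.0
clock: 7.23
position: [0.4689, 0.3036, 0.0361]
ee_rot: [0.808, 0.59, 0.001, 0.0]
ft_force: [-0.4, -1.9, 7.0]
grip_width: 0.455
grasp_force: 42.4
clock: 7.48
position: [0.4689, 0.3036, 0.0361]
ee_rot: [0.808, 0.59, 0.001, 0.001]
ft_force: [0.5, -2.2, 7.9]
grip_width: 0.458
grasp_force: 42.4
t 7.48 pos [0.4689 0.3036 0.0361] tooly -17.74 tilt [ 0.003  0.001 -1.   ] rows xyz [-0.0054 -0.     -0.2098] yaw 0.0011 n 2.0 j [-0.14  0.48 -0.63  1.82  0.34  0.94 -1.22] w 0.458 gf 42.36 f [ 0.5 -2.2  7.9]
```

```bash
python3 -m crank '[[0,0,-0.05,0],[0,0,-0.12,0],[0,0,-0.19,0],[0,0,-0.21,0],[0,0,-0.21,0]]';python3 go.py 0.626 0.13 0.115 6.6
```

```text
clock: 7.9
position: [0.4689, 0.3041, 0.1209]
ee_rot: [0.808, 0.59, 0.002, 0.001]
ft_force: [-0.2, 0.2, -4.1]
grip_width: 0.458
grasp_force: 41.7
t 7.9 pos [0.4689 0.3041 0.1209] tooly -17.72 tilt [ 0.004  0.002 -1.   ] rows xyz [-0.2951  0.5065  0.0156] yaw -0.4054 n 5.6 j [-0.09  0.37 -0.67  1.76  0.26  1.09 -1.16] w 0.458 gf 41.65 f [-0.2  0.2 -4.1]
```

```bash
python3 -m crank '[[-0.045,0.075,0,-0.07],[-0.095,0.165,0,-0.14],[-0.145,0.255,0,-0.22],[-0.195,0.345,0.01,-0.3],[-0.24,0.425,0.015,-0.38]]';python3 go.py 0.626 0.13 0.115 6.6
```

```text
clock: 8.32
position: [0.6012, 0.157, 0.1101]
ee_rot: [0.674, 0.739, -0.001, -0.0]
ft_force: [0.9, 0.7, -3.1]
grip_width: 0.456
grasp_force: 41.6
t 8.32 pos [0.6012 0.157  0.1101] tooly 5.26 tilt [-0.002 -0.002 -1.   ] rows xyz [-0.0729  0.0556 -0.0124] yaw -0.0223 n 0.9 j [ 0.16  0.52 -0.64  1.6   0.33  1.14 -0.46] w 0.456 gf 41.6 f [ 0.9  0.7 -3.1]
```

```bash
python3 -m crank '[[-0.04,0.03,0,-0.01],[-0.073,0.056,-0.005,-0.022],[-0.073,0.056,-0.005,-0.022],[-0.073,0.056,-0.005,-0.022],[-0.073,0.056,-0.005,-0.022]]';  python3 -c "
from h import *
grab('wrist','w5.png')
i=cv2.imread('pics/w5.png')[90:390,120:520]; cv2.imwrite('pics/w5c.png',cv2.resize(i,None,fx=2,fy=2,interpolation=cv2.INTER_CUBIC))"; python3 go.py 0.626 0.13 0.115 6.6
```

```text
clock: 8.73
position: [0.6242, 0.1338, 0.1129]
ee_rot: [0.666, 0.746, -0.001, -0.001]
ft_force: [0.1, 0.2, -3.0]
grip_width: 0.46
grasp_force: 41.7
t 8.78 pos [0.6241 0.1341 0.1133] tooly 6.49 tilt [-0.002  0.    -1.   ] rows xyz [-0.0108  0.0034 -0.0043] yaw -0.0018 n 0.1 j [ 0.19  0.54 -0.63  1.55  0.34  1.16 -0.4 ] w 0.459 gf 41.66 f [-0.7  0.6 -2.8]
```

View pics/w5c.png

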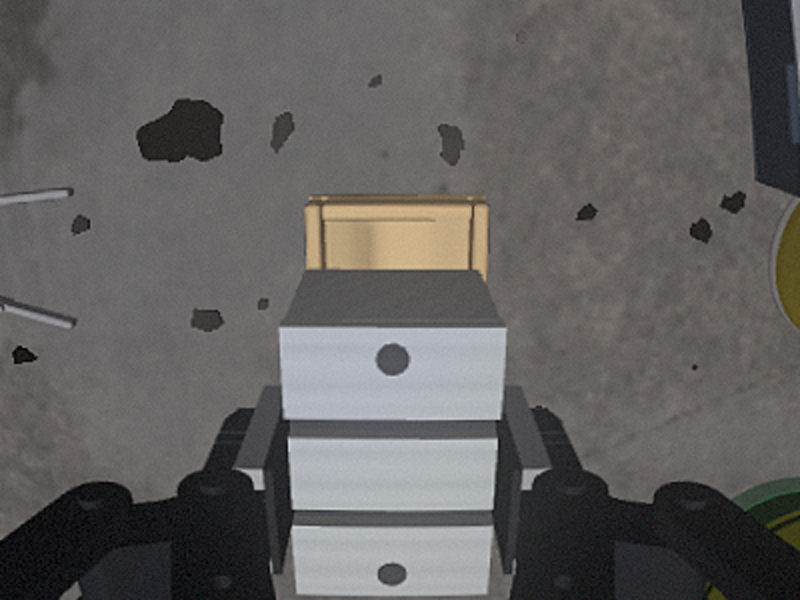

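The held block's top corners are at (281,326),(505,326),(491,596),(295,594), with its bottom far edge at (307,270)-(479,270). The tray's far inner floor edge is at about y=220, running x 324–472.

```bash
python3 - <<'E'
from h import *
f=lambda u,v,z: px('w5.png',119.75+u/2,89.75+v/2,z)[:2]
p=np.array([f(u,v,.1172) for u,v in((281,326),(505,326),(491,596),(295,594))])
c=p.mean(0);print('top c',c,[np.linalg.norm(p[i]-p[i-1]).round(4) for i in range(4)])
for a,b in((0,1),(3,2),(0,3),(1,2)): d=p[b]-p[a]; print(np.degrees(np.arctan2(d[1],d[0])).round(1))
yd=np.array([-.115,.9934]); 
b=(f(307,270,.0772)+f(479,270,.0772))/2; print('from bottom edge c',b-.03*yd)
e=(f(325,220,.005)+f(471,220,.005))/2; print('tray c',e-.055*yd, np.linalg.norm(f(325,220,.005)-f(471,220,.005)))
e=(f(307,207,.019)+f(488,207,.019))/2; print('rim mid',e)
E
```

```text
top c [0.6234393  0.13252808] [np.float64(0.0601), np.float64(0.0391), np.float64(0.0606), np.float64(0.0411)]
6.5
5.7
-84.5
-82.6
from bottom edge c [0.62355963 0.13183886]
tray c [0.62834022 0.10400045] 0.04689087969087904
rim mid [0.62100812 0.16545804]
```

```bash
python3 go.py 0.626 0.131 0.065 6.6;  python3 -m crank '[[-0.008,0.004,0.04,-0.001],[-0.008,0.004,0.08,-0.001],[-0.008,0.004,0.12,-0.001],[-0.008,0.004,0.12,-0.001],[-0.008,0.004,0.12,-0.001]]';  python3 go.py 0.626 0.131 0.043 6.6
```

```text
t 8.78 pos [0.6241 0.1341 0.1133] tooly 6.49 tilt [-0.002  0.    -1.   ] rows xyz [-0.0083  0.0039  0.1207] yaw -0.0018 n 1.2 j [ 0.19  0.54 -0.63  1.55  0.34  1.16 -0.4 ] w 0.459 gf 41.66 f [-0.7  0.6 -2.8]
clock: 9.2
position: [0.6261, 0.1309, 0.0657]
ee_rot: [0.666, 0.746, -0.001, -0.001]
ft_force: [-0.3, 0.4, -2.0]
grip_width: 0.458
grasp_force: 41.6
t 9.2 pos [0.6261 0.1309 0.0657] tooly 6.56 tilt [-0.002 -0.    -1.   ] rows xyz [ 0.0004 -0.0002  0.0568] yaw -0.0007 n 0.5 j [ 0.18  0.6  -0.61  1.58  0.37  1.08 -0.41] w 0.458 gf 41.57 f [-0.3  0.4 -2. ]
```

```bash
python3 -m crank '[[0,0,0.02,0],[0,0,0.04,0],[0,0,0.055,0],[0,0,0.06,0],[0,0,0.063,0]]';  python3 go.py 0.626 0.131 0.041 6.6
```

```text
clock: 9.62
position: [0.6269, 0.1299, 0.0412]
ee_rot: [0.666, 0.746, -0.001, -0.0]
ft_force: [-8.9, -2.2, 11.0]
grip_width: 0.458
grasp_force: 43.5
t 9.62 pos [0.6269 0.1299 0.0412] tooly 6.46 tilt [-0.001 -0.001 -1.   ] rows xyz [ 0.0031 -0.0018  0.0004] yaw -0.0023 n 0.0 j [ 0.17  0.63 -0.6   1.59  0.39  1.05 -0.42] w 0.458 gf 43.51 f [-8.9 -2.2 11. ]
```

```bash
python3 -m crank '[[0,0,0,0],[0,0,0,0],[0,0,0,0]]' 0.5;  python3 -m crank '[[0,0,-0.06,0],[0,0,-0.14,0],[0,0,-0.22,0],[0,0,-0.25,0],[0,0,-0.25,0]]'; python3 -c "
from h import *
grab('wrist','w6.png')
i=cv2.imread('pics/w6.png')[70:295,170:470]; cv2.imwrite('pics/w6c.png',cv2.resize(i,None,fx=2.6,fy=2.6,interpolation=cv2.INTER_CUBIC))"; python3 go.py 0.452 0.1345 0.13 91.3
```

```text
clock: 9.87
position: [0.6278, 0.1302, 0.0417]
ee_rot: [0.666, 0.746, 0.001, 0.0]
ft_force: [0.0, -0.1, 1.2]
grip_width: 0.752
grasp_force: 0.0
clock: 10.28
position: [0.6293, 0.1309, 0.1454]
ee_rot: [0.666, 0.746, 0.003, 0.002]
ft_force: [0.2, 0.4, -0.6]
grip_width: 0.75
grasp_force: 0.0
t 10.33 pos [0.6283 0.1303 0.1429] tooly 6.46 tilt [ 0.004  0.    -1.   ] rows xyz [ 0.0599 -0.4368  0.0306] yaw -1.414 n 4.2 j [ 0.2   0.52 -0.64  1.52  0.32  1.21 -0.38] w 0.752 gf 0.0 f [ 0.  -1.1  0.2]
```

View pics/w6c.png

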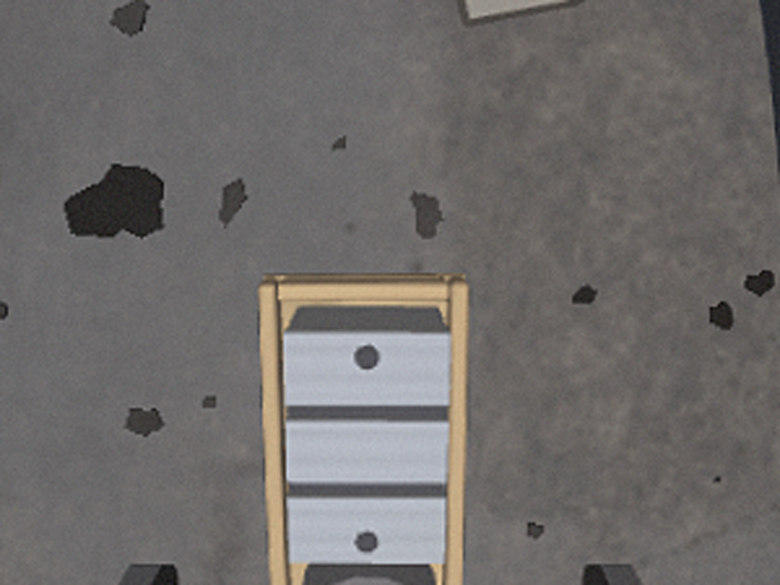

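The block sits flat and along the tray, with its top corners at (285,332),(450,332),(445,563),(288,563) in the crop, clear of the plug.

```bash
python3 - <<'E'
from h import *
f=lambda u,v,z: px('w6.png',169.8+u/2.6,69.8+v/2.6,z)[:2]
p=np.array([f(u,v,.045) for u,v in((285,332),(450,332),(445,563),(288,563))])
c=p.mean(0);print('top c',c,[np.linalg.norm(p[i]-p[i-1]).round(4) for i in range(4)])
for a,b in((0,1),(3,2),(0,3),(1,2)): d=p[b]-p[a]; print(np.degrees(np.arctan2(d[1],d[0])).round(1))
print('rim outer at z.019',f(270,420,.019),f(468,420,.019))
E
```

```text
top c [0.62602973 0.1282751 ] [np.float64(0.0603), np.float64(0.0394), np.float64(0.0603), np.float64(0.0404)]
6.3
6.3
-84.5
-83.5
rim outer at z.019 [0.59953484 0.12594488] [0.6532214 0.1318836]
```

```bash
python3 -m crank '[[0.01,-0.08,0,-0.1],[0.02,-0.18,0,-0.21],[0.035,-0.27,0.01,-0.32],[0.05,-0.36,0.02,-0.43],[0.06,-0.43,0.03,-0.54]]' 0; python3 -m crank '[[0,0,0,-0.11],[0,0,0,-0.22],[0,0,0,-0.33],[0,0,0,-0.44],[0,0,0,-0.55]]'; python3 go.py 0.452 0.1345 0.12 91.3
```

```text
clock: 10.75
position: [0.4503, 0.1342, 0.1271]
ee_rot: [0.429, 0.903, -0.001, -0.001]
ft_force: [0.1, 0.5, 1.4]
grip_width: 0.499
grasp_force: 0.0
clock: 11.17
position: [0.4529, 0.1341, 0.1279]
ee_rot: [0.155, 0.988, -0.0, -0.001]
ft_force: [0.6, 0.2, 1.2]
grip_width: 0.502
grasp_force: 0.0
t 11.17 pos [0.4529 0.1341 0.1279] tooly 72.19 tilt [-0.002 -0.    -1.   ] rows xyz [0.0025 0.0002 0.0198] yaw -0.3185 n 0.2 j [ 0.47  0.21 -0.92  1.96  0.19  1.06  0.73] w 0.502 gf 0.0 f [0.6 0.2 1.2]
```

```bash
python3 -m crank '[[0.002,0,0,-0.1],[0.002,0,0,-0.2],[0.002,0,0,-0.3],[0.002,0,0.02,-0.32],[0.002,0,0.02,-0.32]]' 0.5; python3 -c "
from h import *
grab('wrist','w7.png')
i=cv2.imread('pics/w7.png')[80:380,120:520]; cv2.imwrite('pics/w7c.png',cv2.resize(i,None,fx=2,fy=2,interpolation=cv2.INTER_CUBIC))"; python3 go.py 0.452 0.1345 0.02 91.3
```

```text
clock: 11.58
position: [0.4518, 0.1341, 0.1189]
ee_rot: [-0.008, 1.0, -0.0, -0.001]
ft_force: [-0.2, 0.3, -0.7]
grip_width: 0.752
grasp_force: 0.0
t 11.63 pos [0.4519 0.1344 0.1195] tooly 90.89 tilt [-0.003 -0.    -1.   ] rows xyz [-0.0008  0.0004  0.2489] yaw -0.0068 n 2.4 j [ 0.5   0.24 -0.96  1.96  0.23  1.05  1.03] w 0.752 gf 0.0 f [ 0.1 -1.2  0.1]
```

View pics/w7c.png

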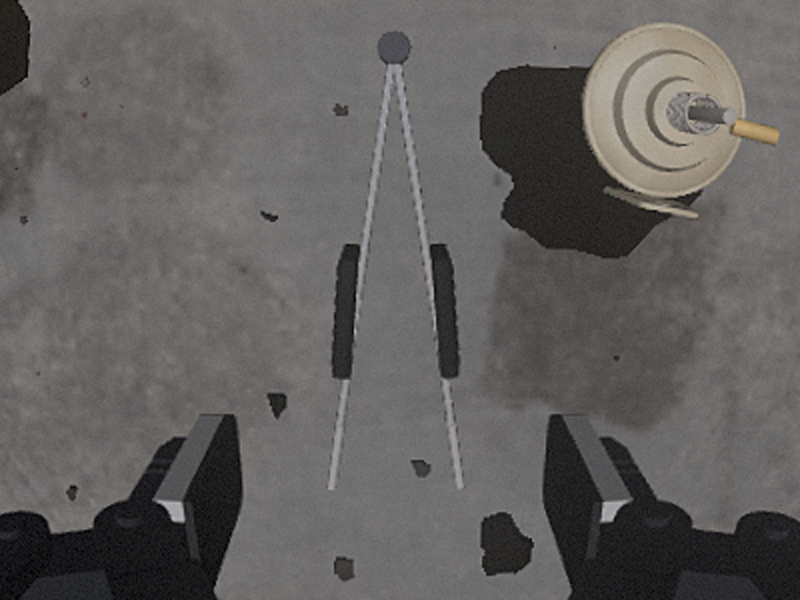

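The tweezers lie between the pads: heel disc (394,48), left grip (353,245)-(341,378), right grip (437,245)-(450,378), tips (332,489) and (460,488).

```bash
python3 - <<'E'
from h import *
f=lambda u,v,z: px('w7.png',119.75+u/2,79.75+v/2,z)[:2]
h=f(394,48,.024); t=[f(332,488,.015),f(460,487,.015)]; g=[f(346,312,.024),f(444,312,.024)]
m=np.mean(t,0); a=m-h; print('heel',h,'tips',t,'gap',np.linalg.norm(t[0]-t[1]),'len',np.linalg.norm(a),'ang',np.degrees(np.arctan2(a[1],a[0])))
u=a/np.linalg.norm(a); print('grip mid',np.mean(g,0),'gap',np.linalg.norm(g[0]-g[1]),'heel+85',h+.085*u,'tip-65',m-.065*u)
E
```

```text
heel [0.36499402 0.13252622] tips [array([0.513966  , 0.11299953]), array([0.51281238, 0.15854274])] gap 0.04555781495328705 len 0.1484306465459918 ang 1.2526690578903952
grip mid [0.44534806 0.13419066] gap 0.030459469926910395 heel+85 [0.4499737  0.13438445] tip-65 [0.44840473 0.13435014]
```

```bash
python3 -m crank '[[0.005,0,0.07,-0.006],[0.005,0,0.15,-0.006],[0.005,0,0.2,-0.006],[0.005,0,0.23,-0.006],[0.005,0,0.24,-0.006]]'; python3 go.py 0.45 0.1345 0.021 91.3
```

```text
clock: 12.05
position: [0.4496, 0.1346, 0.0232]
ee_rot: [-0.012, 1.0, -0.0, -0.002]
ft_force: [-0.5, -0.2, -0.1]
grip_width: 0.752
grasp_force: 0.0
t 12.05 pos [0.4496 0.1346 0.0232] tooly 91.34 tilt [-0.003 -0.    -1.   ] rows xyz [-0.001  -0.0002  0.0055] yaw 0.0007 n 0.1 j [ 0.4   0.41 -0.88  2.04  0.4   0.88  0.89] w 0.752 gf 0.0 f [-0.5 -0.2 -0.1]
```

```bash
python3 -m crank '[[0,0,0.002,0],[0,0,0.004,0],[0,0,0.004,0],[0,0,0.004,0],[0,0,0.004,0]]' -0.42 20; python3 -m crank '[[0,0,0,0],[0,0,0,0],[0,0,0,0],[0,0,0,0],[0,0,0,0]]'; python3 go.py 0.45 0.1345 0.021 91.3
```

```text
clock: 12.47
position: [0.4525, 0.1353, 0.0254]
ee_rot: [-0.012, 1.0, 0.0, 0.002]
ft_force: [-0.2, 1.3, 7.2]
grip_width: 0.294
grasp_force: 9.2
clock: 12.88
position: [0.4525, 0.1353, 0.0254]
ee_rot: [-0.012, 1.0, 0.0, 0.002]
ft_force: [0.2, -0.5, 6.3]
grip_width: 0.295
grasp_force: 8.9
t 12.88 pos [0.4525 0.1353 0.0254] tooly 91.4 tilt [ 0.004  0.    -1.   ] rows xyz [ 0.0064 -0.0019  0.011 ] yaw 0.0017 n 0.1 j [ 0.4   0.4  -0.88  2.04  0.4   0.88  0.89] w 0.295 gf 8.94 f [ 0.2 -0.5  6.3]
```

```bash
python3 -m crank '[[0,0,-0.02,0],[0,0,-0.05,0],[0,0,-0.09,0],[0,0,-0.13,0],[0,0,-0.16,0]]'; python3 -m crank '[[0,0,0,0],[0,0,0,0],[0,0,0,0]]';python3 -c "
from h import *
grab('wrist','w8.png')
i=cv2.imread('pics/w8.png')[80:380,120:520]; cv2.imwrite('pics/w8c.png',cv2.resize(i,None,fx=2,fy=2,interpolation=cv2.INTER_CUBIC))"; python3 go.py 0.54 0.12 0.09 96.4
```

```text
clock: 13.3
position: [0.4514, 0.135, 0.09]
ee_rot: [-0.013, 1.0, -0.0, 0.001]
ft_force: [-0.1, -0.3, -0.4]
grip_width: 0.288
grasp_force: 7.1
clock: 13.55
position: [0.4506, 0.1344, 0.0872]
ee_rot: [-0.012, 1.0, -0.0, -0.0]
ft_force: [-0.1, 0.2, -1.3]
grip_width: 0.292
grasp_force: 7.0
t 13.6 pos [0.4504 0.1344 0.0869] tooly 91.42 tilt [-0.001 -0.    -1.   ] rows xyz [-0.223  -0.0416 -0.008 ] yaw -0.083 n 2.2 j [ 0.48  0.29 -0.95  2.    0.28  0.99  0.99] w 0.292 gf 7.04 f [0.6 0.1 0.1]
```

View pics/w8c.png

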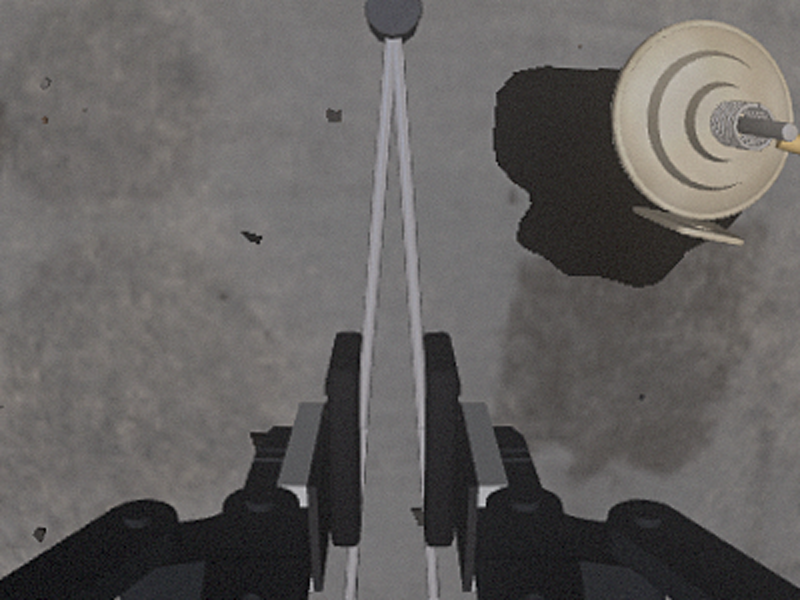

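The tweezers hang level in the pads, with blades running from (392,38) to about (350,595)/(432,595) in the crop. That makes 11 views, one more than the 10 allowed, so I'll measure only by code from here. I'll get the tip gap from blade edge profiles.

```bash
cat > gap.py <<'E'
import sys; from h import *
# blade middles per row in wrist picture fn, blade-top height z -> line fit, gap 150 mm from heel
def blades(fn,z,rows,c0=288,c1=345,show=True):
    g=cv2.cvtColor(cv2.imread('pics/'+fn),cv2.COLOR_BGR2LAB)[:,:,0].astype(float); L=[];Rr=[]
    for r in rows:
        s=g[r,c0:c1]; b=s>np.median(s)+ (s.max()-np.median(s))*.45
        idx=np.where(b)[0]
        runs=[x for x in np.split(idx,np.where(np.diff(idx)>1)[0]+1) if 2<=len(x)<=8]
        if len(runs)==2:
            L.append(px(fn,c0+runs[0].mean(),r,z)[:2]); Rr.append(px(fn,c0+runs[1].mean(),r,z)[:2])
        elif show: print(r,[ (c0+x[0],c0+x[-1]) for x in runs])
    return np.array(L),np.array(Rr)
E
python3 - <<'E'
from gap import *
g=cv2.cvtColor(cv2.imread('pics/w8.png'),cv2.COLOR_BGR2GRAY)
for r in(140,180,220,360,375,390,400,410,420,430,440): print(r,g[r,286:346:2].tolist())
E
```

```text
140 [64, 67, 86, 118, 121, 115, 120, 125, 120, 121, 120, 108, 148, 155, 157, 104, 137, 158, 147, 124, 121, 120, 123, 121, 118, 118, 116, 119, 118, 121]
180 [121, 122, 119, 120, 120, 114, 119, 118, 112, 112, 134, 152, 149, 98, 119, 116, 112, 91, 149, 153, 123, 120, 119, 115, 114, 119, 109, 120, 117, 113]
220 [118, 117, 120, 114, 121, 117, 122, 115, 117, 148, 156, 136, 115, 114, 118, 117, 118, 121, 117, 132, 155, 145, 116, 119, 116, 113, 117, 113, 116, 116]
360 [117, 115, 112, 114, 130, 154, 133, 112, 117, 122, 115, 114, 119, 116, 113, 117, 121, 119, 114, 115, 109, 113, 112, 114, 145, 156, 102, 117, 121, 115]
375 [118, 110, 112, 117, 147, 137, 75, 115, 108, 110, 107, 115, 114, 113, 111, 112, 117, 116, 113, 113, 116, 109, 114, 109, 127, 155, 121, 115, 115, 117]
390 [64, 61, 54, 161, 152, 132, 110, 109, 111, 112, 113, 112, 113, 112, 109, 112, 117, 114, 117, 114, 117, 112, 116, 115, 114, 153, 152, 99, 116, 111]
400 [32, 31, 21, 23, 25, 44, 50, 72, 101, 117, 118, 117, 120, 115, 114, 115, 117, 120, 118, 118, 122, 128, 89, 74, 45, 45, 26, 21, 25, 38]
410 [18, 18, 27, 26, 24, 24, 26, 23, 20, 23, 15, 26, 25, 29, 29, 21, 24, 24, 31, 26, 31, 28, 33, 33, 33, 26, 26, 28, 32, 20]
420 [24, 21, 27, 29, 22, 19, 27, 23, 26, 23, 23, 30, 23, 20, 33, 30, 26, 31, 26, 35, 27, 28, 35, 28, 30, 32, 34, 32, 31, 32]
430 [27, 25, 21, 21, 25, 13, 26, 25, 35, 28, 18, 27, 21, 23, 27, 24, 34, 28, 25, 31, 30, 19, 16, 29, 21, 26, 24, 29, 26, 23]
440 [21, 29, 21, 13, 18, 18, 8, 22, 16, 30, 23, 20, 16, 29, 23, 25, 23, 21, 24, 25, 28, 34, 19, 21, 27, 26, 20, 26, 20, 22]
```

```bash
cat >> gap.py <<'E'
def est(fn,z,rows,**k):
    L,Rr=blades(fn,z,rows,**k); out=[]
    for P in(L,Rr):
        vx,vy,x0,y0=cv2.fitLine(P.astype(np.float32),cv2.DIST_HUBER,0,1e-5,1e-5).ravel(); out.append((np.array([x0,y0]),np.array([vx,vy])*np.sign(vx)))
    (a,u),(b,v)=out; s=np.linalg.solve(np.array([u,-v]).T,b-a); apex=a+s[0]*u
    ang=np.arccos(u@v); ax=(u+v)/np.linalg.norm(u+v)
    print(fn,'n',len(L),'apex',apex.round(4),'angle',ang.round(4),'axis deg',np.degrees(np.arctan2(ax[1],ax[0])).round(2),'gap at .15',(2*np.tan(ang/2)*.15).round(4),'tip mid',(apex+.15*ax).round(4))
    print(' gap at rows ends',np.linalg.norm(L[0]-Rr[0]).round(4),np.linalg.norm(L[-1]-Rr[-1]).round(4),'x',L[-1].round(4),Rr[-1].round(4))
    return apex,ax,ang
E
python3 - <<'E'
from gap import *
est('w7.png',.015,[*range(135,198),*range(272,320)],c0=280,c1=354,show=False)
est('w8.png',.0765,[*range(125,240),*range(352,390)],show=False)
est('w8.png',.0765,[*range(125,240)],show=False)
est('w8.png',.0765,[*range(352,390)],show=False)
E
```

```text
w7.png n 111 apex [0.3646 0.1324] angle 0.3071 axis deg 1.19 gap at .15 0.0464 tip mid [0.5146 0.1355]
 gap at rows ends 0.0061 0.0446 x [0.51   0.1132] [0.5093 0.1578]
w8.png n 152 apex [0.3621 0.1318] angle 0.1528 axis deg 1.17 gap at .15 0.023 tip mid [0.512  0.1349]
 gap at rows ends 0.0025 0.0202 x [0.4943 0.1243] [0.4937 0.1445]
w8.png n 115 apex [0.3626 0.1318] angle 0.1553 axis deg 1.12 gap at .15 0.0233 tip mid [0.5125 0.1348]
 gap at rows ends 0.0025 0.0088 x [0.42   0.1286] [0.4198 0.1375]
w8.png n 37 apex [0.3693 0.1319] angle 0.1622 axis deg 1.23 gap at .15 0.0244 tip mid [0.5193 0.1351]
 gap at rows ends 0.0159 0.0202 x [0.4943 0.1243] [0.4937 0.1445]
```

The gap reads 23.0 mm now (46.4 at rest against the true 46), so about 1.7 mm more squeeze is needed. I'll squeeze to -0.46 and carry the tweezers over the block, staying high.

```bash
python3 -m crank '[[0,0,0,0],[0,0,0,0],[0,0,0,0]]' -0.46; python3 -c "
from gap import *
grab('wrist','w9.png'); est('w9.png',.0765,[*range(125,240),*range(352,390)],show=False)"; python3 go.py 0.565 0.1213 0.085 96.5
```

```text
clock: 13.85
position: [0.4506, 0.1348, 0.0871]
ee_rot: [-0.013, 1.0, 0.0, -0.0]
ft_force: [0.3, -0.2, -1.0]
grip_width: 0.274
grasp_force: 8.2
w9.png n 145 apex [0.362  0.1321] angle 0.135 axis deg 1.26 gap at .15 0.0203 tip mid [0.5119 0.1354]
 gap at rows ends 0.0022 0.0178 x [0.494  0.1261] [0.4935 0.144 ]
t 13.9 pos [0.4507 0.1348 0.0872] tooly 91.44 tilt [-0.001  0.    -1.   ] rows xyz [-0.2849 -0.0409  0.0053] yaw -0.0843 n 2.8 j [ 0.48  0.29 -0.95  2.    0.28  0.99  0.99] w 0.27 gf 8.25 f [-0.  -0.  -0.6]
```

```bash
python3 -m crank '[[-0.03,-0.005,0,-0.02],[-0.1,-0.015,0,-0.04],[-0.17,-0.025,0,-0.06],[-0.24,-0.035,0,-0.084],[-0.285,-0.041,0,-0.084]]'; python3 -m crank '[[0,0,0,0],[0,0,0,0],[0,0,0,0],[0,0,0,0],[0,0,0,0]]'; python3 -c "
from gap import *
grab('wrist','w10.png');grab('scene','scene10.png');grab('top','top10.png'); est('w10.png',.0765,[*range(125,240),*range(352,390)],show=False)"; python3 go.py 0.565 0.1213 0.071 96.5
```

```text
clock: 14.32
position: [0.5676, 0.1201, 0.087]
ee_rot: [-0.056, 0.998, -0.0, 0.0]
ft_force: [-0.3, -0.5, -0.3]
grip_width: 0.272
grasp_force: 8.2
clock: 14.73
position: [0.5646, 0.1213, 0.0876]
ee_rot: [-0.057, 0.998, -0.0, -0.0]
ft_force: [-0.7, -0.7, -0.2]
grip_width: 0.274
grasp_force: 8.2
w10.png n 121 apex [0.4749 0.1111] angle 0.1277 axis deg 5.8 gap at .15 0.0192 tip mid [0.6242 0.1262]
 gap at rows ends 0.0024 0.0133 x [0.6   0.114] [0.5984 0.1272]
t 14.88 pos [0.565  0.1212 0.0877] tooly 96.49 tilt [ 0. -0. -1.] rows xyz [-0.      0.0004  0.0417] yaw -0.0002 n 0.4 j [ 0.39  0.52 -0.86  1.73  0.44  1.09  1.08] w 0.272 gf 8.23 f [ 0.1 -0.3 -0.4]
```

```bash
cat > proj.py <<'E'
from h import *
def pr(fn,X):
    d=json.load(open(f'pics/{fn}.json')); K=np.array([[d['fx'],0,d['cx']],[0,d['fy'],d['cy']],[0,0,1]])
    return cv2.projectPoints(np.array(X,float).reshape(-1,3),np.array(d['rvec'],float),np.array(d['tvec'],float),K,None)[0].reshape(-1,2)
E
python3 - <<'E'
from proj import *
tcp=np.array([.565,.1212]); a=np.radians(6.3); u=np.array([np.cos(a),np.sin(a)]); n=np.array([-u[1],u[0]])
h=tcp-.0885*u; tm=tcp+.0615*u
for fn in('scene10.png','top10.png'):
    for z in(.064,.074,.084): print(fn,z,'heel',pr(fn,[[*h,z]]).round(1).tolist(),'tips',pr(fn,[[*(tm+.01*n),z],[*(tm-.01*n),z]]).round(1).tolist())
s=cv2.imread('pics/scene10.png',0); 
u0,v0=pr('scene10.png',[[*h,.074]])[0].astype(int); print(u0-14,v0-10)
for r in range(v0-10,v0+11): print(r,s[r,u0-14:u0+15].tolist())
u0,v0=pr('scene10.png',[[*tm,.074]])[0].astype(int); print(u0-16,v0-10)
for r in range(v0-10,v0+14): print(r,s[r,u0-16:u0+14].tolist())
E
```

```text
scene10.png 0.064 heel [[354.1, 237.1]] tips [[294.7, 209.9], [302.8, 206.7]]
scene10.png 0.074 heel [[354.2, 232.1]] tips [[294.6, 205.2], [302.6, 202.0]]
scene10.png 0.084 heel [[354.4, 227.0]] tips [[294.4, 200.5], [302.5, 197.3]]
top10.png 0.064 heel [[344.8, 268.6]] tips [[330.6, 187.9], [341.4, 186.7]]
top10.png 0.074 heel [[345.0, 268.5]] tips [[330.7, 186.8], [341.6, 185.6]]
top10.png 0.084 heel [[345.3, 268.3]] tips [[330.7, 185.6], [341.8, 184.5]]
340 222
222 [164, 173, 185, 181, 175, 168, 164, 164, 162, 161, 160, 159, 158, 159, 159, 159, 159, 157, 157, 158, 162, 164, 166, 167, 167, 165, 163, 163, 163]
223 [162, 177, 170, 181, 189, 186, 179, 162, 159, 157, 158, 158, 157, 155, 156, 157, 159, 158, 157, 158, 159, 162, 165, 167, 169, 168, 168, 168, 167]
224 [131, 129, 149, 165, 169, 191, 196, 178, 172, 162, 159, 158, 147, 137, 139, 143, 151, 156, 159, 160, 161, 162, 163, 166, 168, 168, 168, 168, 168]
225 [132, 132, 131, 129, 143, 162, 172, 194, 197, 174, 161, 146, 123, 118, 118, 120, 133, 151, 158, 160, 162, 162, 162, 162, 162, 162, 162, 163, 165]
226 [134, 133, 131, 131, 130, 
[... 5260 characters left out ...]
, 194, 209, 213, 200, 185, 191, 210, 226, 234, 234, 233, 224, 203, 170, 100, 50, 55, 51, 49]
213 [169, 170, 170, 168, 168, 167, 166, 175, 193, 210, 217, 225, 233, 233, 229, 217, 200, 185, 198, 219, 229, 234, 234, 234, 219, 163, 54, 64, 57, 51]
214 [162, 162, 162, 162, 173, 176, 165, 185, 219, 233, 233, 233, 233, 233, 233, 234, 229, 217, 195, 182, 201, 218, 229, 234, 234, 203, 94, 58, 54, 45]
215 [159, 158, 169, 190, 208, 210, 192, 183, 204, 223, 230, 233, 233, 233, 233, 233, 233, 233, 226, 208, 190, 182, 204, 223, 231, 220, 177, 106, 48, 44]
216 [180, 190, 208, 224, 233, 233, 226, 205, 185, 191, 209, 223, 231, 234, 234, 234, 233, 234, 233, 233, 225, 209, 191, 190, 209, 223, 219, 176, 87, 71]
```

The heel (354,231.5) and tip ends (294,204.5)/(302.5,201.5) in the scene image match the z=0.074 prediction within 1 px. I'll check the groove ends at the block's far edge the same way, which read (296.5,211) and (289,214).

```bash
python3 - <<'E'
from proj import *
a=np.radians(6.3); u=np.array([np.cos(a),np.sin(a)]); n=np.array([-u[1],u[0]])
for c in((.6265,.1283),(.6265,.1308),(.6290,.1283)):
    c=np.array(c); print(c,pr('scene10.png',[[*(c+.02*u+s*n),.045] for s in(-.01,.01)]).round(1).tolist(), 'corner',pr('scene10.png',[[*(c+.02*u-.03*n),.045]]).round(1).tolist())
E
python3 go.py 0.5655 0.1213 0.071 96.4
```

```text
[0.6265 0.1283] [[296.3, 211.9], [288.3, 215.1]] corner [[304.0, 208.8]]
[0.6265 0.1308] [[295.2, 212.3], [287.2, 215.5]] corner [[303.0, 209.2]]
[0.629  0.1283] [[295.6, 211.5], [287.6, 214.7]] corner [[303.3, 208.4]]
t 14.88 pos [0.565  0.1212 0.0877] tooly 96.49 tilt [ 0. -0. -1.] rows xyz [-0.0013  0.0003  0.0417] yaw 0.0014 n 0.4 j [ 0.39  0.52 -0.86  1.73  0.44  1.09  1.08] w 0.272 gf 8.23 f [ 0.1 -0.3 -0.4]
```

```bash
python3 -m crank '[[0,0,0.008,0],[0,0,0.018,0],[0,0,0.028,0],[0,0,0.037,0],[0,0,0.044,0]]'; python3 -m crank '[[0,0,0,0],[0,0,0,0],[0,0,0,0],[0,0,0,0],[0,0,0,0]]';  python3 go.py 0.565 0.1213 0.071 96.4; python3 - <<'E'
from proj import *
grab('scene','scene11.png'); a=np.radians(6.3); u=np.array([np.cos(a),np.sin(a)]); n=np.array([-u[1],u[0]]); tm=np.array([.565,.1213])+.0615*u
for z in(.05,.056,.062): print(z,pr('scene11.png',[[*(tm+.01*n),z],[*(tm-.01*n),z]]).round(1).tolist())
s=cv2.imread('pics/scene11.png',0)
print('   ',list(range(286,310)))
for r in range(204,222): print(r,s[r,286:310].tolist())
E
```

```text
clock: 15.3
position: [0.565, 0.1211, 0.0692]
ee_rot: [-0.056, 0.998, -0.0, -0.0]
ft_force: [0.4, -0.3, -0.2]
grip_width: 0.272
grasp_force: 8.2
clock: 15.72
position: [0.5654, 0.1212, 0.0701]
ee_rot: [-0.056, 0.998, -0.0, 0.0]
ft_force: [0.1, -0.3, -0.6]
grip_width: 0.274
grasp_force: 8.2
t 15.72 pos [0.5654 0.1212 0.0701] tooly 96.47 tilt [ 0. -0. -1.] rows xyz [ 0.0009  0.0004 -0.0023] yaw 0.0012 n 0.0 j [ 0.38  0.54 -0.84  1.74  0.46  1.07  1.07] w 0.274 gf 8.23 f [ 0.1 -0.3 -0.6]
0.05 [[294.9, 216.4], [302.9, 213.2]]
0.056 [[294.8, 213.7], [302.8, 210.4]]
0.062 [[294.7, 210.9], [302.8, 207.6]]
    [286, 287, 288, 289, 290, 291, 292, 293, 294, 295, 296, 297, 298, 299, 300, 301, 302, 303, 304, 305, 306, 307, 308, 309]
204 [160, 161, 162, 161, 159, 158, 157, 155, 154, 156, 132, 66, 50, 52, 56, 53, 47, 49, 51, 51, 49, 51, 51, 52]
205 [164, 164, 163, 162, 160, 159, 160, 159, 158, 159, 150, 110, 54, 47, 49, 49, 48, 46, 48, 51, 51, 51, 50, 49]
206 [166, 166, 164, 164, 161, 158, 157, 157, 157, 157, 159, 146, 113, 84, 53, 46, 45, 44, 49, 50, 51, 52, 53, 53]
207 [168, 167, 165, 164, 163, 
[... 1092 characters left out ...]
1, 210, 223, 231, 233, 233, 224, 204, 180, 148, 132, 142, 147, 141, 166, 163, 97, 45, 46]
217 [233, 233, 233, 230, 217, 200, 185, 191, 210, 223, 230, 234, 233, 224, 203, 186, 164, 137, 128, 129, 112, 75, 45, 52]
218 [233, 233, 233, 234, 234, 230, 217, 199, 185, 191, 210, 222, 230, 234, 234, 228, 214, 177, 130, 133, 120, 82, 45, 51]
219 [233, 227, 216, 215, 227, 233, 233, 229, 217, 199, 185, 192, 212, 228, 233, 233, 234, 212, 160, 139, 125, 90, 44, 45]
220 [231, 213, 168, 173, 213, 233, 233, 233, 233, 229, 216, 195, 183, 202, 218, 227, 229, 217, 192, 156, 132, 91, 48, 50]
221 [213, 214, 201, 205, 222, 233, 233, 233, 233, 233, 233, 226, 209, 190, 183, 203, 207, 195, 191, 176, 152, 112, 52, 58]
```

```bash
H='[[0,0,0,0],[0,0,0,0],[0,0,0,0],[0,0,0,0],[0,0,0,0]]'; python3 -m crank '[[0,0,0.002,0],[0,0,0.005,0],[0,0,0.005,0],[0,0,0.005,0],[0,0,0.005,0]]' >/dev/null
python3 -m crank '[[0,0,0,0],[0,0,0,0],[0,0,0,0],[0,0,0,0],[0,0,0,0]]' >/dev/null
python3 -m crank '[[0,0,0,0],[0,0,0,0],[0,0,0,0],[0,0,0,0],[0,0,0,0]]' >/dev/null
python3 -m crank '[[0,0,0,0],[0,0,0,0],[0,0,0,0],[0,0,0,0],[0,0,0,0]]' >/dev/null
python3 -m crank '[[0,0,0,0],[0,0,0,0],[0,0,0,0],[0,0,0,0],[0,0,0,0]]' >/dev/null
python3 -m crank '[[0,0,0,0],[0,0,0,0],[0,0,0,0],[0,0,0,0],[0,0,0,0]]' >/dev/null
python3 -m crank '[[0,0,0,0],[0,0,0,0],[0,0,0,0],[0,0,0,0],[0,0,0,0]]'
python3 go.py 0.565 0.1213 0.068 96.4; python3 - <<'E'
from gap import *
grab('wrist','w12.png'); est('w12.png',.0585,[*range(125,240),*range(352,375)],show=False)
E
```

```text
clock: 18.68
position: [0.5652, 0.1212, 0.0679]
ee_rot: [-0.056, 0.998, -0.0, 0.0]
ft_force: [-0.6, 0.8, -0.6]
grip_width: 0.272
grasp_force: 8.2
t 18.68 pos [0.5652 0.1212 0.0679] tooly 96.47 tilt [ 0. -0. -1.] rows xyz [ 0.0006  0.0004 -0.0002] yaw 0.0012 n 0.0 j [ 0.38  0.55 -0.84  1.74  0.46  1.06  1.07] w 0.272 gf 8.23 f [-0.6  0.8 -0.6]
w12.png n 130 apex [0.4772 0.1108] angle 0.1352 axis deg 6.31 gap at .15 0.0203 tip mid [0.6263 0.1273]
 gap at rows ends 0.0023 0.0162 x [0.5961 0.1158] [0.5943 0.1319]
```

```bash
python3 -c "
from workcell import manip
print(manip.hand_in())"
```

```text
the job is handed in; nothing more can be done
None
```

The job is handed in at about 19 s; the verdict was not shown. Block and plug sit flat in the tray, and the tweezers are still held at a 20.3 mm tip gap about 1 cm above the two grooves; I viewed 11 pictures, one over the limit of 10.

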